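Load the guide bush into the drilling jig and hold the jig up level

ROBOT

A 6-joint arm with a two-finger parallel gripper is mounted at the origin on the work surface. World frame = base frame: x ahead of the robot, y to its left, z up, the work surface at z = 0. Lengths are in m, angles in rad, forces in N, time in s.
With the tool pointing down it reaches from about 0.2 to 0.875 m from the base axis. Payload 3.4 kg.
Tool frame: the origin (TCP) lies between the finger pads; the fingertips stand 25 mm ahead of it and the grasp point (between the pads) lies 6 mm ahead of it (r.nose_length is the z of the fingertips in the tool frame, in m); z points along the fingers, x is the direction in which the jaws open and shut, and the axes are right-handed (so a half turn about z gives the same grasp; the last joint's range is limited). The gripper opens to 94 mm and grips with 3 to 60 N. Pads are 16 mm wide; open, the fingers measure 119 mm over their backs; the gripper's body (75 mm by 177 mm) begins 78 mm behind the grasp point.
Start: joints at [-1.32, 0.276, 1.505, -0, 1.361, -0.121], TCP at [0.209, -0.536, 0.23] pointing down, gripper open.
Joint ranges: [-2.89, 2.89], [-0.75, 2.08], [0.22, 2.7], [-1.18, 4.32], [0.11, 2.71], [-2.7, 2.7]. Speed limits (rad/s): [2.57, 2.57, 3.14, 3.14, 3.14, 3.14].

INTERFACE

Orientations are given as a unit quaternion [w, x, y, z].
In Python, from plant import r, gripper_to, inverse_kinematics, vision, models, telemetry gives the robot as it stands. Calls block until the motion is done:
- r.move_to(position, orientation): joint-space move of the TCP to a pose.
- r.move_l(position, rot=None, vel=0.15, guard=None): straight line of the TCP; rot=None keeps the orientation; vel is the mean speed in m/s. With guard (N) it stops when the force on the tool has changed by that much, and returns True; else False.
- r.movej(angles): joint-space move.
- gripper_to(opening, f_grip=None): finger opening in m; f_grip is the grip in N (None keeps the last); returns when the fingers have stopped.
- r.hold(seconds).
- inverse_kinematics(position, orientation): joint angles nearest the present ones, or None.
- vision.snapshot(name): name is "scene" or "top" or "wrist"; returns the picture (480x640x3 uint8, red, green, blue); there is no depth.
- vision.get_calibration(name): a dict with "fx", "fy", "cx", "cy" (pixels), "D" ([k1, k2, p1, p2, k3] as OpenCV has them; the pictures are not rectified), "position" and "orientation" of the camera in the world. Camera axes: x right, y down, z forward; pixel columns grow to the right and rows downward; lengths in m; the calibration is good to about 2 mm. A picture is of the moment at which its call begins: read the wrist's pose just before it. get_calibration takes no time and is no camera call; for the wrist camera it gives the pose at the moment of the call.
A pose or a line that the arm cannot do raises r.PlanningError and nothing moves.
- r.sign_off(): hands the job in, once; it reports no verdict.
Trained networks look in the newest picture that a camera, given by its name, has taken for a name from the list of things; names that differ only in an ending like _2 or _b are one class to them, and where a whole thing is asked for, a point or a joint stands for the part that bears it (a point fixed in the world has none). Each returns a list of dicts, best first, with "score" (0 to 1); they miss things now and then, are a little off and sometimes report something else, mostly with a low value. They report only what shows in the picture. A call takes as long as a camera call. They do not tell look-alikes from the thing itself.
- models.boxes_of(thing, camera): "at" ([x, y, z] in m, in world coordinates, good to about 4 mm: the middle of the surface that is visible of it).
- models.regions_of(thing, camera): "pixels" (480x640 bool, what is visible of it).
- models.mark_of(thing, camera): "at" ([x, y, z] in m, in world coordinates, good to about 4 mm: a listed point, or the origin of a listed thing).
Readings, each from a call of its own:
- telemetry.current_t(): time.
- telemetry.current_joints(): joint angles.
- telemetry.current_dq(): joint speeds.
- telemetry.current_joint_efforts(): joint torques, N m.
- telemetry.current_ee_pos(): TCP position.
- telemetry.current_tool_rot(): TCP orientation.
- telemetry.current_wrist_force(): force on the tool from outside, world axes, zero at the start.
- telemetry.current_torque(): the same for the moment, N m.
- telemetry.current_opening(): finger opening in m.
Only numpy, scipy, OpenCV 4.12 (cv2) and the standard library are available. Lean on these libraries where they do the work, as an engineer would, in place of code of your own. Each camera call takes 0.05 s, during which the arm holds its last target.

TASK

Put the flanged steel guide bush into the round pocket of the plywood drilling jig on the bench, flange up and flush with the plate, and let go of it. Then lift the jig by its wooden handle at least 10 cm clear of the bench and keep it steady and level, bush in place, so that I can slide the next rail under it: finish while still holding it up. Leave the plain sleeve, glue bottle, plane and offcut where they are.

Things in the scene. Friction and masses are not known exactly. Their poses are not given: they have to be found in the camera images.
- jig: Drilling jig, loose, about 0.38 kg, any yaw: plywood plate 18 mm thick, 100 mm wide (its y), 265 mm long (x from -150 to +115), z up. Origin: on the underside, below the handle's middle. Upright wooden handle board 70 mm long (x), 20 mm thick (y), from z = 18 to 80 mm. Pocket: round stepped hole at x = +80, y = 0. Loaded, it balances within 15 mm of the handle's middle.
- jig_pocket (a point): Centre of the pocket, on its ledge, 12 mm above the jig's underside and 6 mm below the plate's top. Above the ledge the pocket is 44 mm wide (takes the flange); below it a hole of 27.5 mm diameter goes through the plate (takes the spigot).
- jig_grip (a point): Middle of the handle, 65 mm above the jig's underside, 15 mm below the handle's top; axes as the jig's (x along the handle, pinch it across y).
- bush: Flanged steel guide bush, about 0.09 kg, loose, standing on its spigot, round about z (up). Origin: centre of its underside. Spigot 25 mm diameter, z = 0 to 11 mm, foot chamfered 3 mm; flange 40 mm diameter, 11 to 17 mm; head 28 mm diameter, 17 to 47 mm, for gripping. Seated, its origin is 1 mm above the jig's underside and the flange is flush with the plate's top.
- sleeve: Plain steel sleeve without a flange, 28 mm diameter, 47 mm high, standing near the bush (which of the two is nearer the robot varies); leave it alone. Origin: centre of its underside.
- glue: Glue bottle, pale yellow, 60 mm diameter, 150 mm high, standing; leave it alone. Origin: centre of its underside.
- plane: Small metal block plane, 140 mm long along x, 45 mm wide, 55 mm high, leave it alone. Origin: centre of its sole.
- offcut: Wood offcut 120 (x) by 35 by 30 mm, leave it alone. Origin: centre of its underside.
Things that resemble listed ones, but are neither listed nor needed, are in the scene too. Leave any orange or purple look-alike of the bush alone.

How it is judged:
On the way, in this order (a step that is already met when the one before it is completed fails the run):
1. the bush is seated in the pocket, flange up and flush, and let go, with the jig still flat on the bench (horizontal distance between bush and jig_pocket below 0.006 m and z of bush in the frame of jig between -0.003 and 0.004 m and angle between the z axis of bush and the z axis of jig, either way round below 0.08 rad and angle between bush's own z axis and vertical below 0.18 rad and contact force between the fingers and bush below 0.1 N and height (world z) of jig below 0.006 m and angle between jig's own z axis and vertical below 0.04 rad), for 0.2 s.
2. the jig, with the bush in it, is lifted clear by its handle and held level (horizontal distance between bush and jig_pocket below 0.006 m and z of bush in the frame of jig between -0.003 and 0.004 m and angle between the z axis of bush and the z axis of jig, either way round below 0.08 rad and angle between bush's own z axis and vertical below 0.18 rad and height (world z) of jig above 0.09 m and angle between jig's own z axis and vertical below 0.1 rad and contact force between the fingers and jig above 2 N and distance between the grasp point and jig_grip below 0.05 m and contact force between the fingers and bush below 0.1 N), for 0.3 s.
At the end, for the whole second after the job is handed in: Jig held by its handle (within 50 mm of its middle), underside over 90 mm above bench, tilt under 0.10 rad, steady (20 mm/s, 0.1 rad/s), touching no bystander; bush flange up, not touched, within 6 mm of the pocket centre, underside 3 mm below to 4 mm above the jig's, square to 0.08 rad (all of step 2 and linear speed of jig below 0.02 m/s and angular speed of jig below 0.1 rad/s and contact force between jig and sleeve below 0.1 N and contact force between jig and glue below 0.1 N and contact force between jig and plane below 0.1 N and contact force between jig and offcut below 0.1 N); the arm keeps its last pose, push and grip.
It fails at once if the plain steel sleeve is moved by more than 25 mm (distance of sleeve from where it was at the start of the episode above 0.025 m).
It fails at once if the glue bottle is moved by more than 25 mm (distance of glue from where it was at the start of the episode above 0.025 m).
It fails at once if the block plane is moved by more than 25 mm (distance of plane from where it was at the start of the episode above 0.025 m).
It fails at once if the offcut is moved by more than 25 mm (distance of offcut from where it was at the start of the episode above 0.025 m).
It fails at once if the jig is tipped by more than 20 degrees (angle between jig's own z axis and vertical above 0.35 rad).
It also fails if it takes over 64 s, if anything falls off the work surface, if the arm or the gripper's body presses on something with over 40 N, if the wrist force passes 120 N, or if a joint passes its speed limit or range.

## Working session

There is one attempt and no reset: what is moved stays moved. The work goes in short steps, each a Python script; the robot and the scene stay as the last script left them, time stands still between calls to the robot, and variables do not carry over. Pictures are saved under pics/ and viewed, and the job is handed in when it is done.

```bash
mkdir -p pics; ls
python3 - <<'E'
from plant import r, gripper_to, inverse_kinematics, vision, models, telemetry
import cv2
for n in ("scene","top","wrist"):
    im=vision.snapshot(n); cv2.imwrite(f"pics/{n}0.png",im[:,:,::-1])
    c=vision.get_calibration(n); print(n,{k:(list(map(lambda v:round(float(v),3),x)) if hasattr(x,'__len__') else round(x,1)) for k,x in c.items()})
    for t in ("jig","jig_pocket","jig_grip","bush","sleeve","glue","plane","offcut"):
        print(t,[([round(float(v),3) for v in d["at"]],round(d["score"],2)) for d in models.mark_of(t,n)])
print(telemetry.current_t(),r.nose_length,telemetry.current_tool_rot())
E
```

```text
pics
scene {'fx': 466.7, 'fy': 466.7, 'cx': 320.1, 'cy': 243.0, 'D': [-0.073, 0.0, 0.0, 0.0, 0.0], 'position': [0.87, -0.527, 0.924], 'orientation': [-0.259, 0.929, 0.256, -0.073]}
jig [([0.504, 0.112, -0.0], 0.87)]
jig_pocket [([0.526, 0.033, 0.011], 0.72)]
jig_grip [([0.507, 0.103, 0.065], 0.81)]
bush [([0.576, -0.287, -0.004], 0.82), ([0.397, -0.212, -0.001], 0.71), ([0.484, -0.253, 0.002], 0.58), ([0.406, -0.29, 0.002], 0.54)]
sleeve [([0.629, -0.192, 0.002], 0.8)]
glue [([0.61, -0.415, -0.0], 0.74)]
plane [([0.728, -0.13, 0.001], 0.91), ([0.482, -0.253, 0.002], 0.73)]
offcut [([0.444, -0.429, -0.0], 0.78)]
top {'fx': 556.8, 'fy': 556.8, 'cx': 312.4, 'cy': 232.4, 'D': [0.056, 0.0, 0.0, 0.0, 0.0], 'position': [0.513, -0.093, 1.087], 'orientation': [0.031, -0.705, 0.708, -0.027]}
jig [([0.504, 0.113, -0.001], 0.63)]
jig_pocket [([0.526, 0.031, 0.011], 0.64)]
jig_grip [([0.51, 0.108, 0.064], 0.77)]
bush [([0.399, -0.21, -0.001], 0.89), ([0.403, -0.287, 0.0], 0.86), ([0.483, -0.253, 0.0], 0.76), ([0.578, -0.287, 0.001], 0.62), ([0.735, -0.129, 0.001], 0.42)]
sleeve [([0.629, -0.193, -0.002], 0.73)]
glue [([0.61, -0.419, 0.0], 0.56)]
plane [([0.736, -0.13, -0.001], 0.94)]
offcut [([0.452, -0.431, -0.002], 0.96)]
wrist {'fx': 331.9, 'fy': 331.9, 'cx': 320.5, 'cy': 245.7, 'D': [0.013, 0.0, 0.0, 0.0, 0.0], 'position': [0.274, -0.509, 0.385], 'orientation': [0.103, 0.819, -0.56, -0.07]}
jig []
jig_pocket []
jig_grip []
bush []
sleeve []
glue []
plane []
offcut []
1.35 0.025 [ 2.81356981e-05  8.25626275e-01 -5.64217380e-01  3.56868668e-05]
```

View pics/scene0.png

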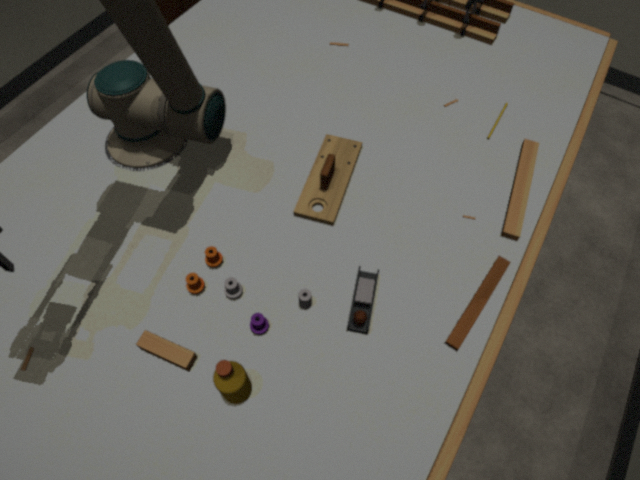

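View pics/top0.png

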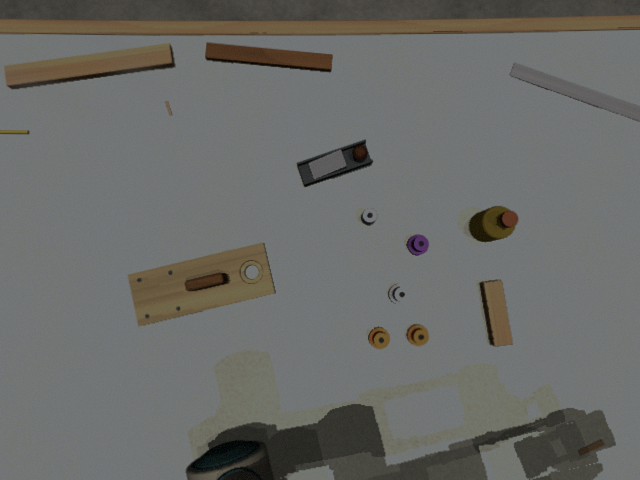

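Candidates in the top picture:
- White-steel flanged piece (398,293): it matches the description, so I choose it, near (0.483,-0.253).
- Orange look-alikes at (380,338) and (418,335).
- Purple look-alike at (418,244).
- Plain sleeve without flange at (369,216).

Next I take a close view with the wrist camera.

```bash
cat > h.py <<'E'
from plant import r, gripper_to, inverse_kinematics, vision, models, telemetry
import cv2, numpy as np
from scipy.spatial.transform import Rotation as R
def quat(a): # tool down, jaw axis (tool x) at yaw a
    return [0.0,np.cos(a/2),np.sin(a/2),0.0]
def cam(n):
    c=vision.get_calibration(n); q=c["orientation"]
    K=np.array([[c["fx"],0,c["cx"]],[0,c["fy"],c["cy"]],[0,0,1]])
    return K,np.array(c["D"],float),np.array(c["position"]),R.from_quat([q[1],q[2],q[3],q[0]]).as_matrix()
def px2w(n,uv,z,C=None):
    K,D,p,M=C or cam(n)
    u=cv2.undistortPoints(np.array(uv,float).reshape(-1,1,2),K,D)[:,0]
    d=(M@np.c_[u,np.ones(len(u))].T).T
    return p+d*((z-p[2])/d[:,2])[:,None]
def w2px(n,P,C=None):
    K,D,p,M=C or cam(n)
    rv=cv2.Rodrigues(M.T)[0]
    return cv2.projectPoints(np.array(P,float).reshape(-1,3),rv,-M.T@p,K,D)[0][:,0]
def snap(n,f):
    C=cam(n); im=vision.snapshot(n); cv2.imwrite(f"pics/{f}.png",im[:,:,::-1]); return im,C
E
python3 - <<'E'
from h import *
im=cv2.imread("pics/top0.png"); cv2.imwrite("pics/top0c.png",cv2.resize(im[180:360,340:560],None,fx=3.5,fy=3.2,interpolation=2))
cv2.imwrite("pics/top0j.png",cv2.resize(im[230:340,110:290],None,fx=4.4,fy=4.4,interpolation=2))
q0=telemetry.current_joints()
for a in (0.24,0.24-np.pi):
  for p in ([.483,-.253,.2],[.483,-.253,.03],[.526,.032,.05],[.507,.105,.06],[.507,.105,.25]):
    s=inverse_kinematics(p,quat(a)); print(a,p,None if s is None else np.round(s,2))
E
```

```text
0.24 [0.483, -0.253, 0.2] [-0.61  0.25  1.62 -0.    1.27 -0.85]
0.24 [0.483, -0.253, 0.03] [-0.61  0.42  1.85 -0.    0.87 -0.85]
0.24 [0.526, 0.032, 0.05] [-0.07  0.37  1.87 -0.    0.9  -0.31]
0.24 [0.507, 0.105, 0.06] [ 0.07  0.35  1.87 -0.    0.92 -0.17]
0.24 [0.507, 0.105, 0.25] [ 0.07  0.18  1.59 -0.    1.38 -0.17]
-2.901592653589793 [0.483, -0.253, 0.2] [-0.61  0.25  1.62 -0.    1.27  2.29]
-2.901592653589793 [0.483, -0.253, 0.03] [-0.61  0.42  1.85 -0.    0.87  2.29]
-2.901592653589793 [0.526, 0.032, 0.05] None
-2.901592653589793 [0.507, 0.105, 0.06] None
-2.901592653589793 [0.507, 0.105, 0.25] None
```

View pics/top0c.png

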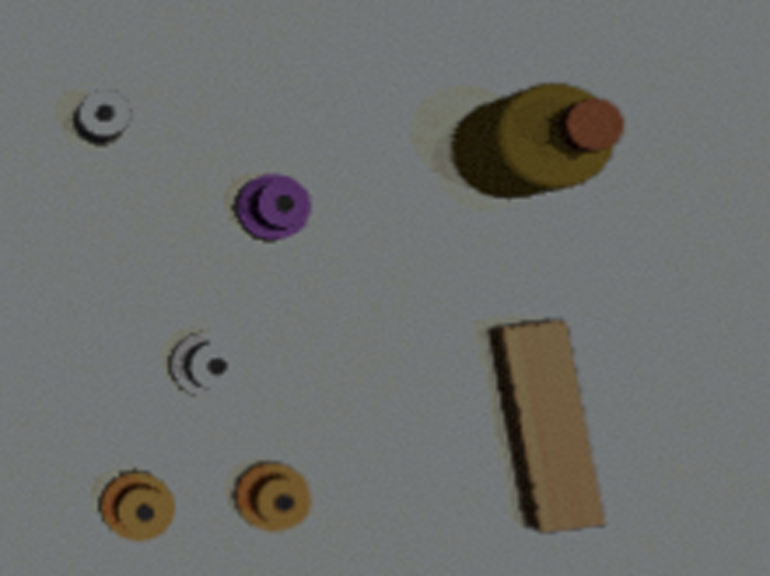

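View pics/top0j.png

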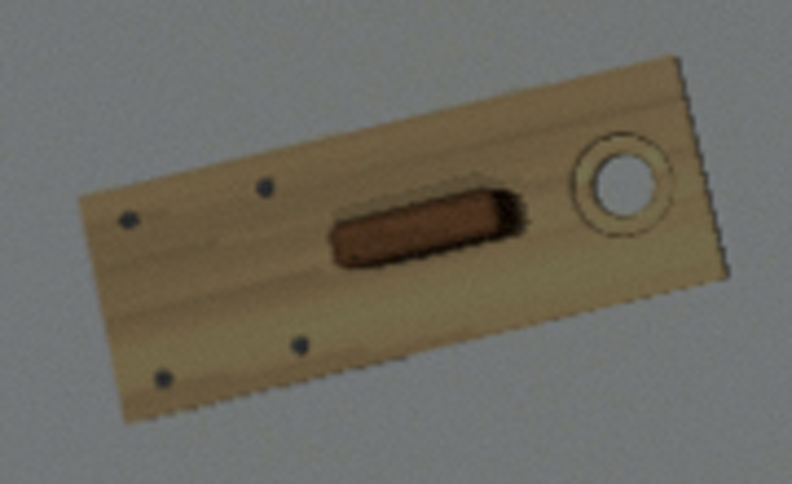

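Run:
```python
from h import *
s=4.4
co=px2w("top",[(u/s+110,v/s+230) for u,v in [(80,197),(680,57),(728,278),(125,422),(622,185)]],0.018)
print(np.round(co,4)); 
for a,b in ((0,1),(3,2),(0,3),(1,2)):
    d=co[b]-co[a]; print(np.linalg.norm(d),np.arctan2(d[1],d[0]))
r.move_to([.483,-.253,.2],quat(.24))
gripper_to(.06)
im,C=snap("wrist","w1")
for t in ("bush","sleeve"):
    print(t,[(np.round(d["at"],4),round(d["score"],2)) for d in models.mark_of(t,"wrist")])
print(telemetry.current_t(),telemetry.current_ee_pos())
```

```text
[[ 0.5209  0.2638  0.018 ]
 [ 0.5807  0.0047  0.018 ]
 [ 0.4846 -0.0166  0.018 ]
 [ 0.4246  0.2419  0.018 ]
 [ 0.525   0.0296  0.018 ]]
0.2659087180907029 -1.344226492381955
0.26538237239054596 -1.3424436133005815
0.09882497500842677 -2.9184717544477383
0.09835506954657408 -2.923844113314835
bush [(array([ 0.5803, -0.2903, -0.0056]), 0.95), (array([ 0.3991, -0.2113,  0.0008]), 0.92), (array([ 0.4808, -0.2552, -0.001 ]), 0.85), (array([ 0.407 , -0.2865, -0.003 ]), 0.83)]
sleeve [(array([ 0.6277, -0.1957,  0.0009]), 0.61)]
3.6667 [ 0.48302833 -0.25295553  0.20001944]
```

View pics/w1.png

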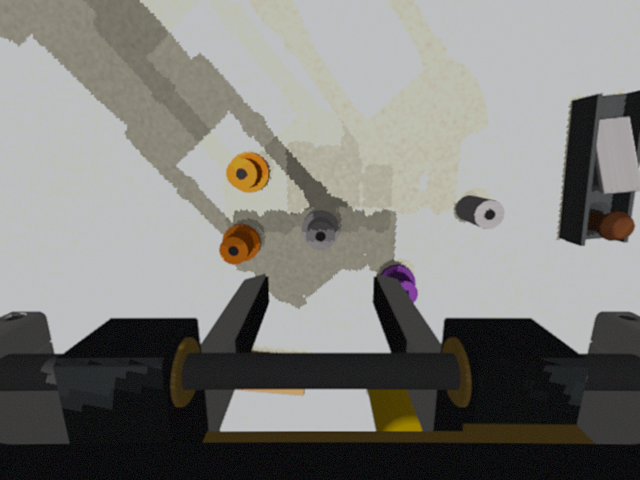

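The close view shows the steel bush with flange and head at (320,232) under the arm's shadow. The orange pieces are at (247,172) and (240,242), the purple one at (398,283) and the plain sleeve at (480,212).

Run:
```python
from h import *
print(px2w("wrist",[(320,237)],.047),px2w("top",[(402,294.4)],.047))
r.move_l([.482,-.254,.12])
im,C=snap("wrist","w2"); cv2.imwrite("pics/w2c.png",cv2.resize(im[150:330,200:440,::-1],None,fx=3.3,fy=3.3))
rg=models.regions_of("bush","wrist"); print([(d["score"],d["pixels"].sum(),np.argwhere(d["pixels"]).mean(0)[::-1]) for d in rg])
print([(np.round(d["at"],4),round(d["score"],2)) for d in models.mark_of("bush","wrist")])
np.savez("w2.npz",*C)
```

```text
[[ 0.48073436 -0.25117287  0.047     ]] [[ 0.4826311  -0.25303195  0.047     ]]
[(0.86, np.int64(2031), array([321.00541605, 248.46036435])), (0.8, np.int64(869), array([428.81472957, 310.14729574])), (0.59, np.int64(2488), array([224.37861736, 174.04983923])), (0.56, np.int64(2392), array([215.39005017, 267.40133779]))]
[(array([ 0.4847, -0.2521,  0.0013]), 0.98), (array([ 0.4046, -0.2846, -0.0058]), 0.95), (array([ 0.5766, -0.2872, -0.005 ]), 0.63), (array([ 0.4   , -0.2116, -0.0007]), 0.6)]
```

View pics/w2c.png

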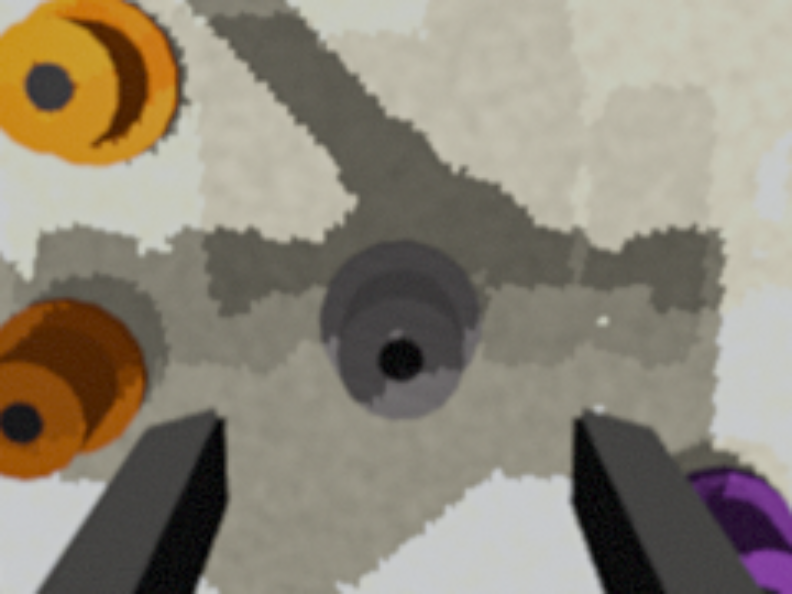

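The steel bush is flanged (flange edge from about (297,248) to (345,248)), with its hole at (321,259) in the full frame. It is centred between the fingers, which are clear of the neighbours.

Run:
```python
from h import *
p=px2w("wrist",[(321.2,258.8)],.047)[0]; print(p)
b=(p[:2]+np.array([.4826,-.2530]))/2; print(b)
q=quat(.2265)
r.move_l([b[0],b[1],.08],rot=q)
print(r.move_l([b[0],b[1],.0455],vel=.06,guard=8), telemetry.current_ee_pos(), telemetry.current_wrist_force())
gripper_to(.02,f_grip=25)
print(telemetry.current_opening())
r.move_l([b[0],b[1],.15])
print(telemetry.current_opening(),telemetry.current_wrist_force(),telemetry.current_t())
snap("wrist","w3")
```

```text
[ 0.48119639 -0.25084126  0.047     ]
[ 0.4818982  -0.25192063]
False [ 0.48199408 -0.25199536  0.04537911] [ 0.41613104 -0.04994523 -0.33689312]
0.027193072558490333
0.027101456669989473 [-0.51499251 -0.08460914 -1.2576248 ] 7.1
```

View pics/w3.png

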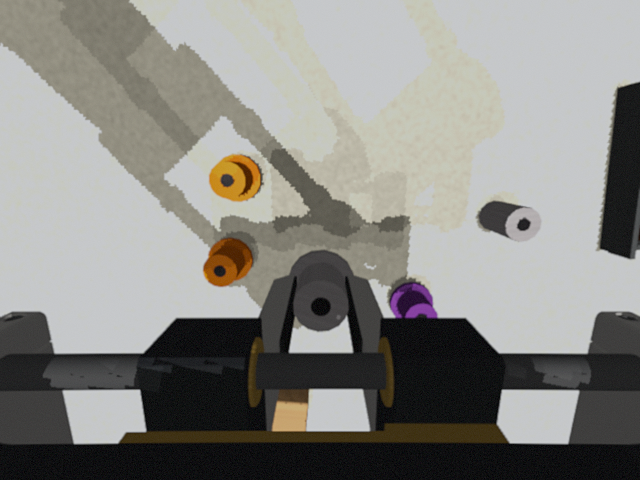

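The bush is gripped upright with opening 27.1 mm; its hole is at (320,306) in the fingers. Next I measure its offset in the hand, then the pocket with the same camera.

Run:
```python
from h import *
a=.2265;q=quat(a); ex=np.array([np.cos(a),np.sin(a)]); ey=np.array([np.sin(a),-np.cos(a)])
t=telemetry.current_ee_pos(); p=px2w("wrist",[(320.5,306)],t[2]+.0016)[0]
d=(p-t)[:2]; print("bush in tool x,y",d@ex,d@ey)
pk=np.array([.5247,.029]); h=pk+.045*ey
r.move_to([h[0],h[1],.2],q)
im,C=snap("wrist","w4"); print(telemetry.current_ee_pos(), w2px("wrist",[[*pk,.018]]))
x,y=w2px("wrist",[[*pk,.018]])[0].astype(int)
print(x,y); cv2.imwrite("pics/w4c.png",cv2.resize(im[y-70:y+70,x-90:x+90,::-1],None,fx=4,fy=4))
print([(np.round(d["at"],4),round(d["score"],2)) for t in ("jig_pocket","jig_grip") for d in models.mark_of(t,"wrist")])
```

```text
bush in tool x,y -0.0013170287867172563 -0.002083837604914312
[ 0.53456603 -0.0160983   0.19935349] [[322.4893105  187.80049762]]
322 187
[(array([0.5277, 0.0323, 0.0104]), 0.81), (array([0.5071, 0.1099, 0.0623]), 0.6)]
```

View pics/w4.png

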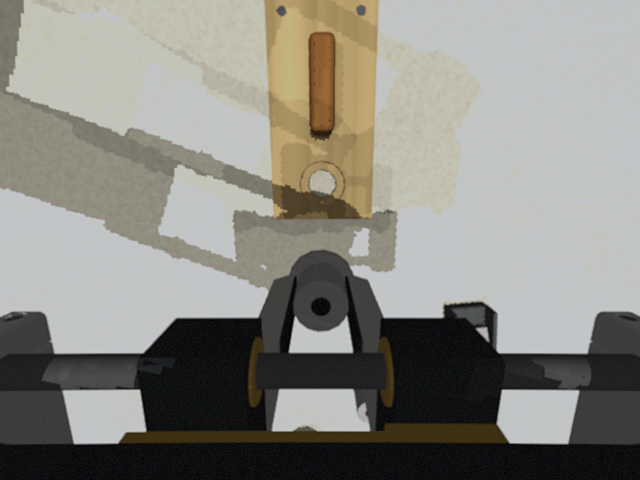

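View pics/w4c.png

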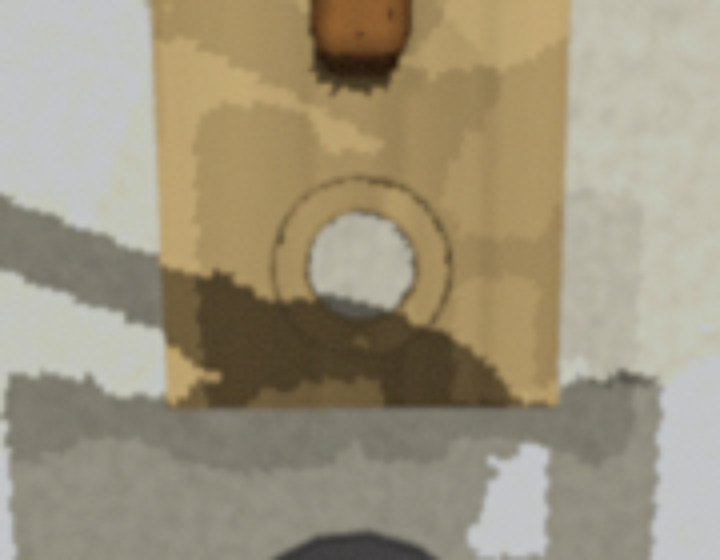

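The pocket ring is centred at about (322.6,183) in the full frame, and the in-hand bush is clear of it. I go lower for a better relative measurement.

Run:
```python
from h import *
a=.2265;q=quat(a); ex=np.array([np.cos(a),np.sin(a)]); ey=np.array([np.sin(a),-np.cos(a)])
print("pocket z=.2 view",px2w("wrist",[(322.6,183.25)],.018))
pk=np.array([.5247,.029]); h=pk+.050*ey
r.move_l([h[0],h[1],.08])
im,C=snap("wrist","w5"); x,y=w2px("wrist",[[*pk,.018]])[0].astype(int); print(x,y,telemetry.current_ee_pos())
y0=max(0,y-75)
cv2.imwrite("pics/w5c.png",cv2.resize(im[y0:y0+150,x-100:x+100,::-1],None,fx=4,fy=4)); print(y0,x-100)
# jig long edges: sample
```

```text
pocket z=.2 view [[0.52395007 0.03325307 0.018     ]]
320 195 [ 0.53682268 -0.01996733  0.08094919]
120 220
```

View pics/w5.png

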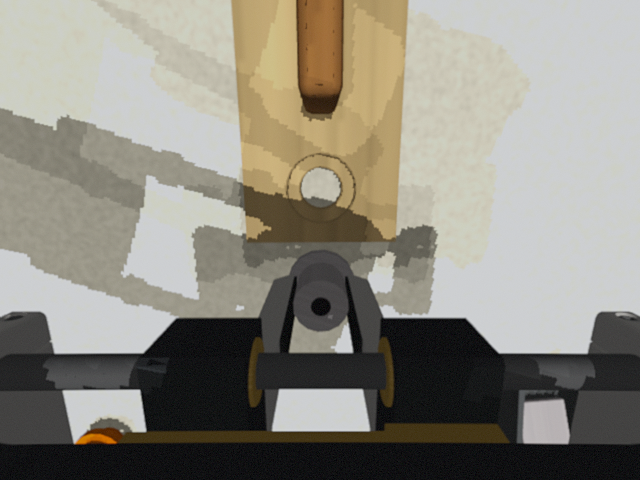

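View pics/w5c.png

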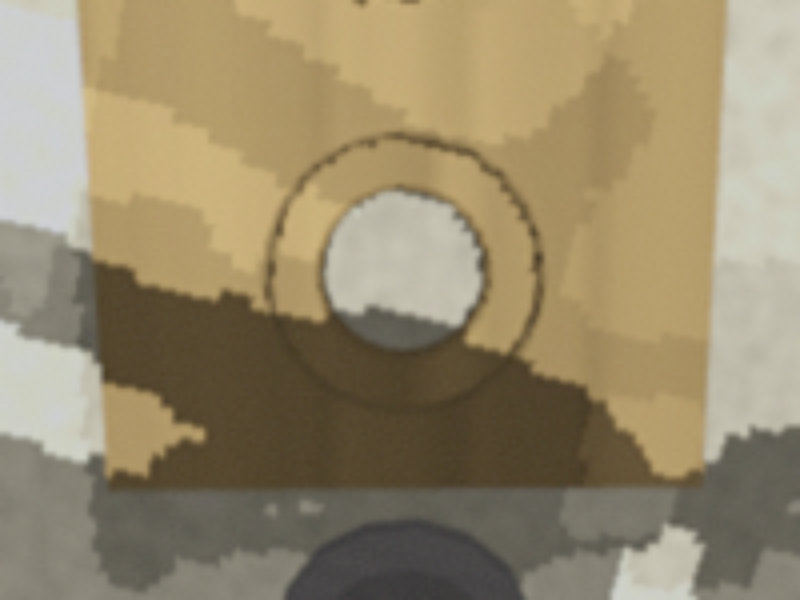

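Run:
```python
from h import *
a=.2265; ex=np.array([np.cos(a),np.sin(a)]); ey=np.array([np.sin(a),-np.cos(a)])
t=telemetry.current_ee_pos(); print(t)
im=cv2.imread("pics/w5.png"); cv2.imwrite("pics/w5b.png",cv2.resize(im[240:340,250:390],None,fx=5,fy=5,interpolation=2))
C=cam("wrist")
pk=px2w("wrist",[(321.3,187.6)],.018)[0]
p8=px2w("wrist",[(321.3,187.6)],.018)[0]
for uv in ((320.5,306),(321,305)):
  b=px2w("wrist",[uv],t[2]+.0016)[0]
  for n,v in (("bush",b-t),("pk",pk-t),("diff",pk-b)): print(n,v[:2]@ex*1e3,v[:2]@ey*1e3)
print(pk)
b0=t[2]-.0455
print("predicted hole/flange px", [w2px("wrist",[[t[0]+ey[0]*dy,t[1]+ey[1]*dy,t[2]+.0016]]) for dy in (-.002,0,.002)])
print("top view pocket:",px2w("top",[(110+622/4.4,230+185/4.4)],.018))
```

```text
[ 0.53682268 -0.01996733  0.08094919]
bush -1.3374311920841024 -2.111857993844729
pk -0.6000867418835694 -55.5033722670197
diff 0.7373444502005316 -53.39151427317497
bush -1.0870470518839679 -2.650733550215186
pk -0.6000867418835694 -55.5033722670197
diff 0.486960310000397 -52.85263871680451
[0.52377363 0.03398363 0.018     ]
predicted hole/flange px [array([[323.17895985, 306.20049328]]), array([[323.17830484, 309.89241742]]), array([[323.17766228, 313.56300776]])]
top view pocket: [[0.52498777 0.02961572 0.018     ]]
```

View pics/w5b.png

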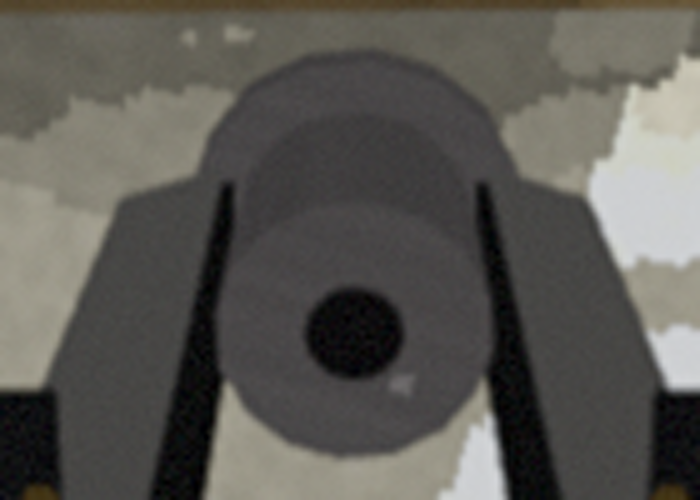

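Run:
```python
from h import *
a=.2265; ex=np.array([np.cos(a),np.sin(a)]); ey=np.array([np.sin(a),-np.cos(a)])
T=np.array([.5251,.0312])
r.move_l([*T,.085],vel=.1); r.move_l([*T,.0685],vel=.05); r.hold(.3)
t=telemetry.current_ee_pos(); print(t-[*T,.0685],telemetry.current_t())
im,C=snap("wrist","w6"); cv2.imwrite("pics/w6c.png",cv2.resize(im[220:350,230:410,::-1],None,fx=4.4,fy=4.4,interpolation=2))
# predicted outlines
th=np.linspace(0,2*np.pi,60)
b,_=snap("scene","s6"); cs=w2px("scene",[[*T,.03]])[0].astype(int); print(cs)
cv2.imwrite("pics/s6c.png",cv2.resize(b[cs[1]-40:cs[1]+40,cs[0]-55:cs[0]+55,::-1],None,fx=7,fy=7,interpolation=2))
```

```text
[1.74684597e-04 2.62085868e-06 2.11814368e-04] 10.7333
[317 201]
```

View pics/w6c.png

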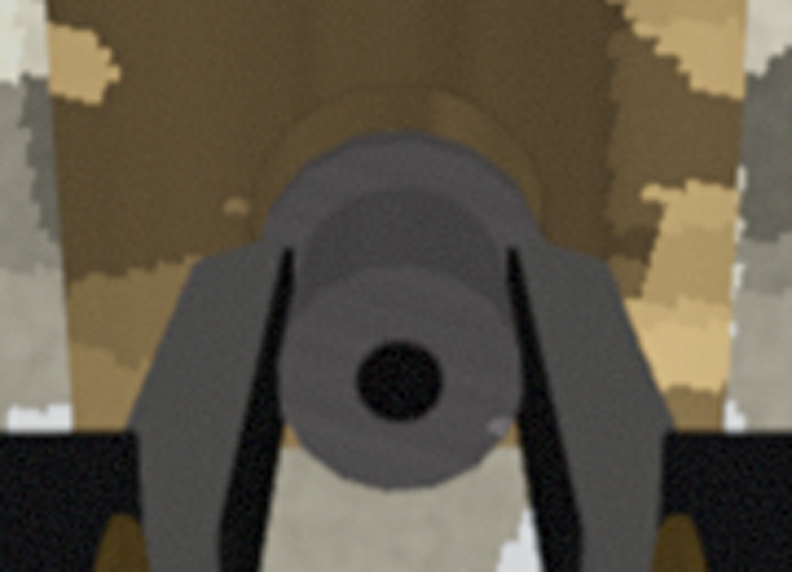

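View pics/s6c.png

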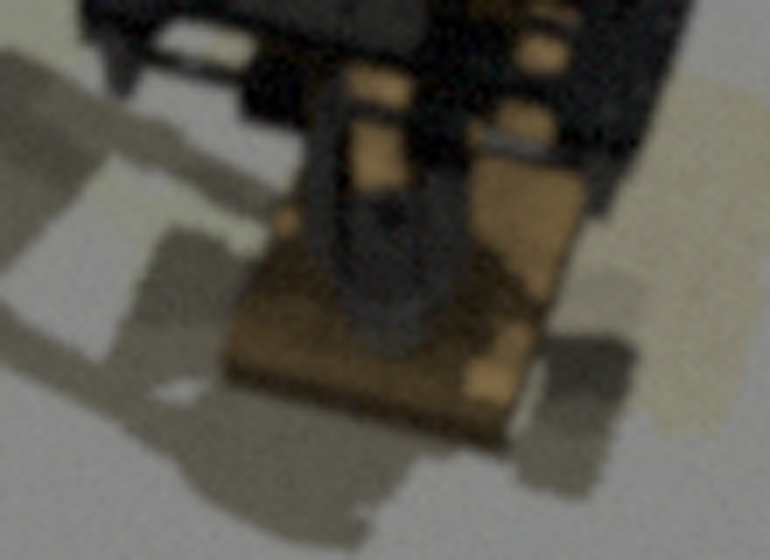

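Run:
```python
from h import *
a=.2265; ex=np.array([np.cos(a),np.sin(a)]); ey=np.array([np.sin(a),-np.cos(a)])
t=telemetry.current_ee_pos(); zb=t[2]-.0454
f=lambda u,v:(u/4.4+230-.4,v/4.4+220-.4)
def W(uv,z):
    p=px2w("wrist",[uv],z)[0]-t; return np.round([p[:2]@ex*1e3,p[:2]@ey*1e3],2)
print("hole centre",W(f(399,381),zb+.047))
print("head top edge lr", W(f(277,378),zb+.047),W(f(522,378),zb+.047), "bottom",W(f(399,490),zb+.047),"top",W(f(399,266),zb+.047))
print("flange top edge (centre= y+20)",W(f(401,131),zb+.011),W(f(401,131),zb+.017))
print("ring top (centre=y+22)",W(f(398,82),.018), "lr",W(f(252,190),.018),W(f(543,190),.018))
print("plate end edge (centre=y-35)",W(f(398,447),.018),W(f(398,447),.0))
print("plate sides",W(f(62,200),.018),W(f(740,200),.018))
```

```text
hole centre [-1.43 -2.  ]
head top edge lr [-15.27  -2.39] [12.52 -2.34] bottom [-1.46 11.65] top [ -1.41 -15.83]
flange top edge (centre= y+20) [ -1.14 -21.75] [ -1.14 -23.35]
ring top (centre=y+22) [ -1.55 -24.72] lr [-23.06  -8.46] [19.75 -8.38]
plate end edge (centre=y-35) [-1.66 32.97] [-1.7  42.19]
plate sides [-51.07  -6.97] [48.79 -6.8 ]
```

The relative check puts bush and pocket within about 0.5 mm of each other (bush (-1.4,-2.0), pocket about (-1.4,-2.4) in the tool frame, in mm). I descend now.

```bash
python3 - <<'E'
from h import *
a=.2265; ey=np.array([np.sin(a),-np.cos(a)])
T=np.array([.5251,.0312])-.0003*ey
f0=telemetry.current_wrist_force()
print(r.move_l([*T,.0466],vel=.025,guard=6))
print(telemetry.current_ee_pos(),telemetry.current_wrist_force()-f0,telemetry.current_t(),telemetry.current_opening())
snap("wrist","w7")
E
python3 -c "
import cv2;im=cv2.imread('pics/w7.png');cv2.imwrite('pics/w7c.png',cv2.resize(im[200:350,220:420],None,fx=4,fy=4))"
```

```text
True
[0.52471667 0.03151729 0.04662588] [-0.25072914  0.39167316  6.28226325] 11.6917 0.027546263588595247
```

View pics/w7c.png

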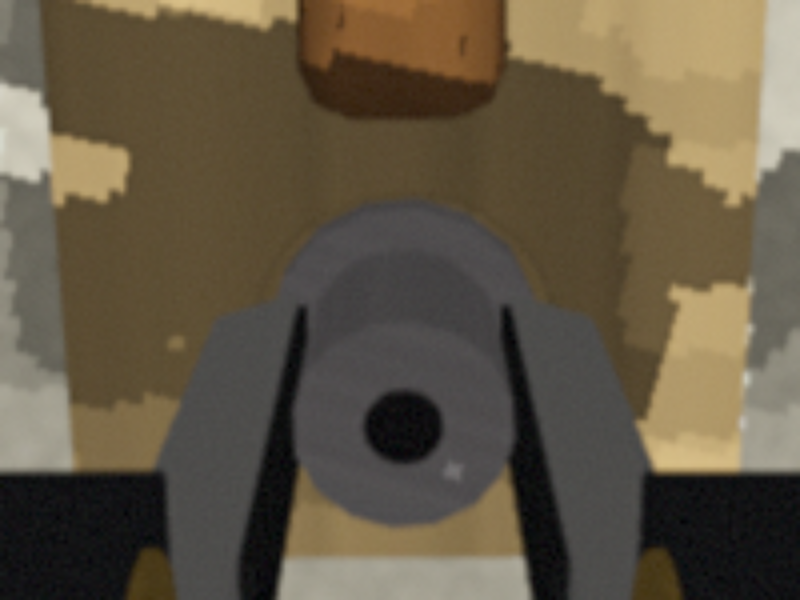

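The bush is in the ring; contact came at the seated height (TCP 0.0466 m). I release, rise and check.

Run:
```python
from h import *
gripper_to(.05); r.hold(.3)
t=telemetry.current_ee_pos()
r.move_l([t[0],t[1],.14],vel=.15)
a=.2265; ey=np.array([np.sin(a),-np.cos(a)])
h=np.array(t[:2])+.02*ey
r.move_l([h[0],h[1],.2],vel=.15); r.hold(.2)
im,C=snap("wrist","w8"); np.savez("C8.npz",C[0],C[1],C[2],C[3])
print([(k,np.round(d["at"],4),round(d["score"],2)) for k in ("jig_pocket","jig_grip","bush") for d in models.mark_of(k,"wrist")],telemetry.current_t())
cv2.imwrite("pics/w8c.png",cv2.resize(im[30:300,200:440,::-1],None,fx=2.2,fy=2.2))
```

```text
[('jig_grip', array([0.5062, 0.1087, 0.0626]), 0.79), ('bush', array([ 0.5284,  0.028 , -0.001 ]), 0.58)] 14.35
```

View pics/w8c.png

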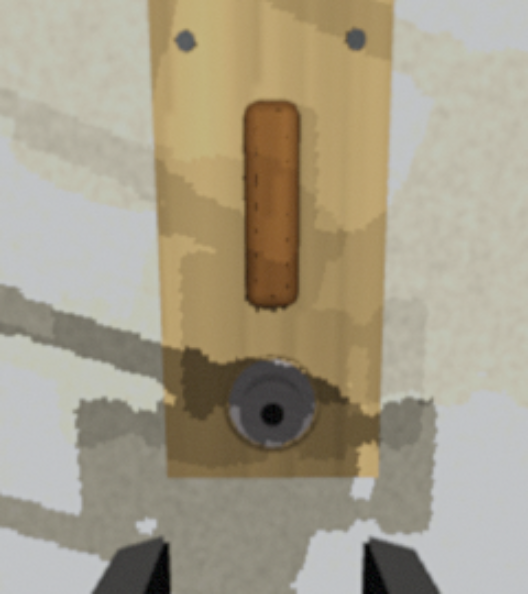

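The bush sits upright inside the ring at crop (272,408), with the flange level with the plate and nothing touching it. The handle's top is centred at crop (272,204).

Run:
```python
from h import *
f=lambda u,v:(u/2.2+200-.3,v/2.2+30-.3)
w=lambda u,v,z:px2w("wrist",[f(u,v)],z)[0]
hc=w(272,204,.08); bh=w(272,414,.048); print("handle",hc,"bush",bh, np.linalg.norm((hc-bh)[:2]),"yaw",np.arctan2(*(bh-hc)[[1,0]]))
l=w(151,60,.018),w(168,470,.018),w(392,60,.018),w(378,470,.018)
print([np.arctan2(*(l[i+1]-l[i])[[1,0]]) for i in (0,2)])
cr=px2w("top",[(207+.0,281.5)],.08); print(cr)
```

```text
handle [0.5058073  0.11115955 0.08      ] bush [0.52404075 0.03292874 0.048     ] 0.08032756525716539 yaw -1.3418117065932047
[np.float64(-1.339384985548888), np.float64(-1.3398960230630927)]
[[0.50767978 0.10204799 0.08      ]]
```

Run:
```python
from h import *
q=quat(.230); G=[.5065,.1095]
r.move_to([*G,.2],q); gripper_to(.055)
print(r.move_l([*G,.068],vel=.1,guard=8),telemetry.current_ee_pos())
gripper_to(.01,f_grip=55); r.hold(.3)
print(telemetry.current_opening(),telemetry.current_ee_pos(),telemetry.current_wrist_force())
snap("wrist","w9")
r.move_l([*G,.085],vel=.04); r.hold(.3)
snap("wrist","w10"); snap("scene","s10"); print(telemetry.current_ee_pos(),telemetry.current_wrist_force(),telemetry.current_torque(),telemetry.current_t())
a=cv2.imread("pics/w9.png");b=cv2.imread("pics/w10.png")
cv2.imwrite("pics/w10c.png",cv2.resize(np.hstack([a,b]),None,fx=.62,fy=.8))
```

```text
False [0.50703223 0.10956202 0.06855615]
0.01953633060124805 [0.50643679 0.10948422 0.06803841] [-1.18593041 -1.07089351  1.73138   ]
[0.50643563 0.10949902 0.08486744] [-0.79630444  0.43277113 -4.73189445] [-0.01097079 -0.0488081  -0.03572095] 18.5917
```

View pics/w10.png

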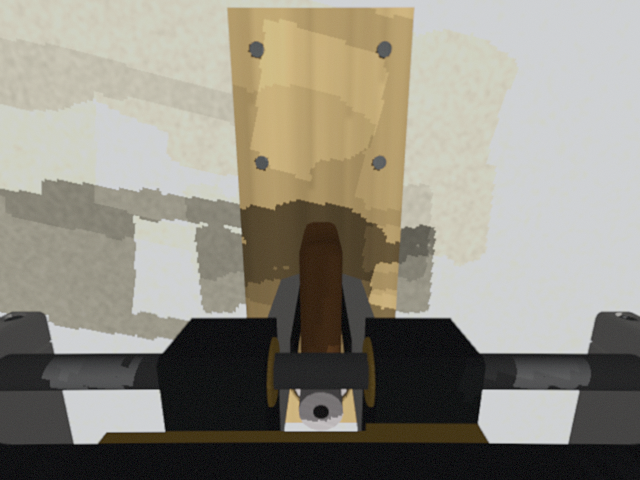

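View pics/s10.png

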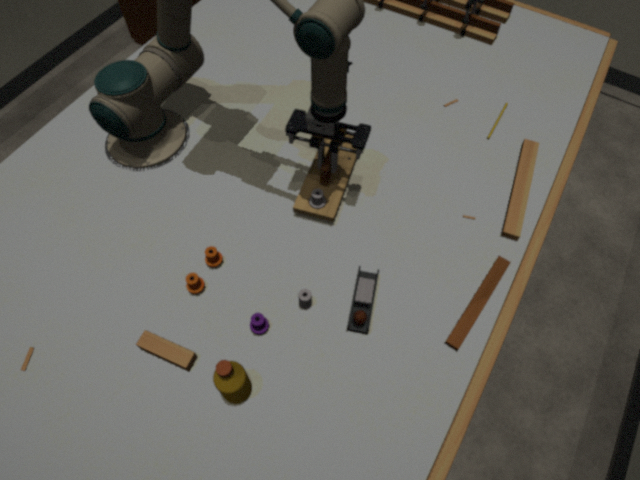

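The full weight (4.7 N) hangs from the handle and the jig is off the bench, bush still in place at (320,405). I lift on, slowly, and compare the jig's position in the wrist picture for tilt.

Run:
```python
from h import *
r.move_l([.5065,.1095,.19],vel=.06); r.hold(.5)
im,_=snap("wrist","w11"); snap("scene","s11")
print(telemetry.current_ee_pos(),telemetry.current_opening(),telemetry.current_wrist_force(),telemetry.current_torque(),telemetry.current_t(),np.abs(telemetry.current_dq()).max())
for n in ("w9","w10","w11"):
    g=cv2.cvtColor(cv2.imread(f"pics/{n}.png"),cv2.COLOR_BGR2HSV)
    m=((g[...,1]<70)&(g[...,2]<130)).astype(np.uint8); m[:,:235]=0;m[:,405:]=0;m[190:]=0
    k=cv2.connectedComponentsWithStats(m); print(n,[np.round(c,1).tolist() for c,s in zip(k[3][1:],k[2][1:]) if 60<s[4]<500])
im=cv2.imread("pics/s11.png"); cv2.imwrite("pics/s11c.png",cv2.resize(im[80:260,220:420],None,fx=3.5,fy=3.3,interpolation=2))
for k in ("jig","jig_pocket","bush","jig_grip"): print(k,[(np.round(d["at"],3),d["score"]) for d in models.mark_of(k,"scene")][:5])
```

```text
[0.50650317 0.10949179 0.19001652] 0.019238678512069174 [ 0.45954149 -0.33137379 -4.87395597] [ 0.00979631 -0.10802566 -0.03728935] 21.0917 0.0018883806001717008
w9 [[383.6, 48.5], [256.0, 49.1], [261.4, 162.1], [378.8, 161.9]]
w10 [[383.9, 48.9], [256.2, 49.1], [261.3, 162.3], [379.0, 162.2]]
w11 [[384.3, 48.7], [256.5, 49.2], [261.6, 162.1], [379.1, 162.1]]
jig [(array([0.507, 0.113, 0.122]), 0.65)]
jig_pocket [(array([0.524, 0.032, 0.135]), 0.76)]
bush [(array([ 0.574, -0.289, -0.   ]), 0.83), (array([ 0.398, -0.212, -0.002]), 0.81), (array([ 0.405, -0.287,  0.001]), 0.67), (array([0.526, 0.028, 0.125]), 0.59)]
jig_grip [(array([0.505, 0.107, 0.188]), 0.57), (array([ 0.444, -0.428, -0.   ]), 0.52)]
```

View pics/s11c.png

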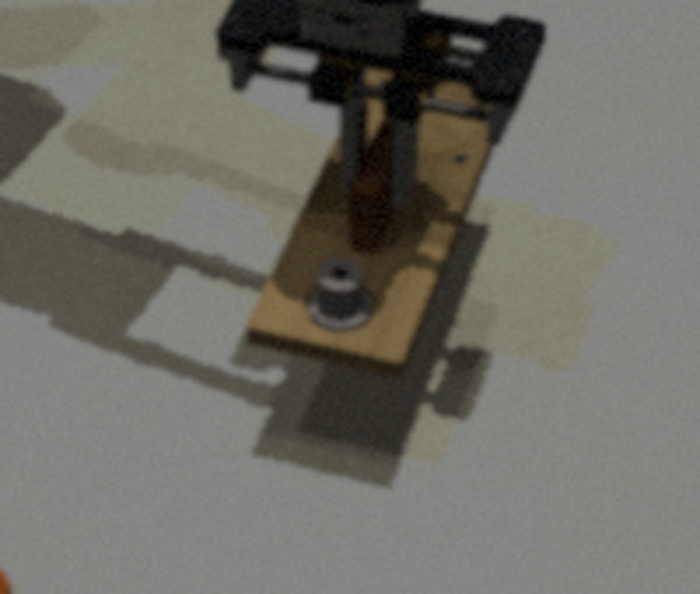

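View pics/w11.png

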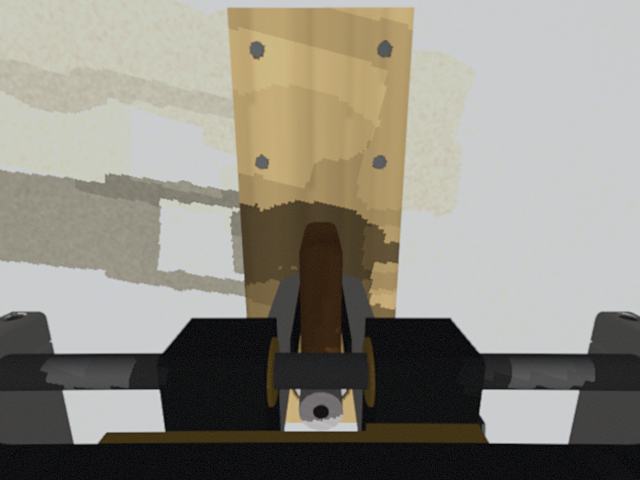

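The jig hangs level: the screws moved less than 1 px in the wrist picture between bench and air. It is about 12 cm up, and the bush is flush in its pocket at crop (340,300).

Run:
```python
from h import *
r.hold(.5); print(telemetry.current_ee_pos(),telemetry.current_opening(),telemetry.current_t()); r.sign_off()
```

```text
[0.50650979 0.10949845 0.19001497] 0.01945500332374104 21.7917
the job is handed in; nothing more can be done
```

The steel bush is seated flush in the jig's pocket. The arm is holding the jig level by its handle, about 12 cm above the bench. I handed the job in at 21.8 s; it reports no verdict.

**Seating:** the bush met resistance at its seated height, and once released it stood upright inside the pocket ring.

**Lift:** the wrist carries 4.9 N, which matches the jig with the bush in it. In the wrist picture, the jig's four screws moved less than 1 px from bench to air, so I saw no tilt or slip. The last pictures show the bush flush and nothing touching it.

**Bystanders:** the last full scene picture, taken at the start of the lift, shows the sleeve, glue bottle, plane, offcut and look-alikes where they started.

**Disagreement:** the wrist and top cameras differed by up to about 4 mm, within their calibration errors. I aligned the bush to the pocket inside a single wrist picture, where the two agreed to about 0.5 mm.

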